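# Snap the pivot cap onto a repaired controller grip

### The job

The grey controller grip in the cradle has a new trigger spring: first squeeze the orange trigger all the way in against the grip and let it spring back out. Then fetch the blue cap, set it open side down on the brass snap stud above the trigger's pivot and press it until it clicks and sits fully home on the grip, and finish while still pushing it firmly down: do not lift off at the end. Leave the desk bell, the webcam mount and the jar where they stand.

Things in the scene. Friction and masses are not known exactly. Their poses are not given: they have to be found in the camera images.
- controller: Fixed grey grip in a cradle. Origin on the desk; x along the grip, z up. Base x -83 to 107, y +-38, 12 mm high. Grip bar: y -12 to +12 mm, 40 to 68 mm above the desk, up to x = 88; round nose (radius 22) at x = -55 with the stud on its flat top. Trigger along the -y side. Sides free from above. At x = 0 grip plus trigger span y -40 to +12 at rest, -26 to +12 squeezed.
- trigger (a joint): Orange blade, 10 mm thick, 44 to 66 mm above the desk, 97 mm long with a round end 14 mm thick, from its upright pivot (the stud's axis). 0 = at rest, sprung out; 0.28 rad = fully in at its stop, parallel to the grip with a 4 mm gap. Turns counter-clockwise from above as squeezed. Its spring resists with 3 to 6 N (55 mm from the pivot) and returns it to 0.
- trigger_face (a point): Point on the outer face (away from the grip) of the trigger blade, 55 mm along it from the pivot, 55 mm above the desk; it moves with the blade, about 15 mm in a full squeeze.
- stud_seat (a point): Centre of the flat top of the nose, at the foot of the stud, 70 mm above the desk; z up. The brass stud is a ball-like sprung head, 22 mm across at its widest (11 mm above this point), its top 19 mm above this point. Its sides give way inwards under the cap's lip.
- cap: Loose blue 12-sided cap, 32 mm across, 25 tall, 20 g, open side down. Origin: centre of its open underside, z up. Mouth 18 mm wide with a 4 mm high lip, wider inside, 20 deep. Lip meets the ball with the underside 16 mm above the seat; it resists with about 8-14 N near 14 mm, lets go at about 9 mm (click) and is drawn down, then lands on the flat top: underside on the seat.
- bell: Steel desk bell, loose bystander, 84 mm across, 61 mm tall. Origin: centre of its underside.
- mount: White plastic webcam mount, loose bystander, base 60 x 55 mm, 64 mm tall. Origin: centre of its underside.
- jar: Glass jar of binder clips with a red lid, loose bystander, 72 mm across, 104 mm tall. Origin: centre of its underside.
Mind the look-alikes: they are no part of the job. Several things look just like the cap: the one meant starts farthest from the robot's base.

How it is judged:
By the outcome, as a careful person would: the job done as asked, in the order asked, and still so for the second after the job is handed in, while the arm keeps its last pose, push and grip.
It also fails if it takes over 58 s, if anything falls off the work surface, if the arm or the gripper's body presses on something with over 40 N, if the wrist force passes 120 N, or if a joint passes its speed limit or range.

### The arm

A 6-joint arm with a two-finger parallel gripper is mounted at the origin on the work surface. World frame = base frame: x ahead of the robot, y to its left, z up, the work surface at z = 0. Lengths are in mm, angles in rad, forces in N, time in s.
With the tool pointing down it reaches from about 275 to 750 mm from the base axis. Payload 10.2 kg.
Tool frame: the origin (TCP) lies at the very end of the fingers, on their centre line; the grasp point (between the pads) lies 19 mm behind it; z points along the fingers, y is the line along which they close (so a half turn about z gives the same grasp; the last joint's range is limited). The gripper opens to 85 mm and grips with 20 to 120 N. Pads are 22 mm wide; open, the fingers measure 114 mm over their backs; the gripper's body (76 mm by 85 mm) begins 54 mm behind the grasp point. The pads swing forward as they close: fully open they stand 13 mm farther back than shut.
Start: joints at [-1.56, 0.313, 1.498, -0, 1.331, -0.223], TCP at [121.616, -510.726, 231.294] pointing down, gripper open.
Joint ranges: [-2.94, 2.94], [-0.97, 2.17], [0.19, 2.56], [-1.23, 4.37], [0.02, 3.11], [-2.88, 2.88]. Speed limits (rad/s): [2.39, 2.39, 3.01, 3.14, 3.14, 3.14].

### API

Orientations are given as a unit quaternion [w, x, y, z].
In Python, from rig import * gives the robot as it stands. The module is installed in compiled form; this text tells all that it offers.
- The arm moves only by the shell command python3 -m crank 'ROWS' [FORCE]. ROWS is JSON, a list that holds one entry, the list of rows, each a list of 7 numbers: the shift along the tool's x, y, z in units of 25 mm (1.0 is 25 mm), then the turn, a rotation vector about the tool's x, y, z in units of 8 degrees (1.0 is 8 degrees), then the finger opening in mm, from 0 to 85.4. A call has exactly 8 rows; each row shifts and turns the commanded pose from where the row before left it, along the tool's axes as they then stand; what a row does not reach is not made up. A row lasts 1/10 s, in which the tool goes at most 50 mm and 8.59 degrees, less where a joint would pass 70% of its speed; a pose out of reach is approached as far as the arm can. A call is refused whole if a number of a shift passes 1 or a number of a turn 1, either way. A call with a gripper value outside its range is refused whole. The fingers move at their own pace and stop on an object; FORCE is the grip in N (left out, the last holds). Time passes only in rows, so rows that do not move let the fingers close, or fill a call up. It gives the time, the measured TCP pose, the force, the opening and the grip force at its end, in the units of the state.
- sense(): the state, without advancing time (a new reading comes with each control period).
- capture(name): name is "side" or "top" or "wrist"; returns the picture (420x560x3 uint8, blue, green, red); there is no depth.
- camera_model(name): a dict with "fx", "fy", "cx", "cy" (pixels), "world_from_camera" (4x4, takes a point from camera to world coordinates); the wrist camera has in their place "T_tool_cam" (4x4, takes a point from camera to tool coordinates, whose origin is the TCP and whose axes are the flange's). Camera axes: x right, y up, looking along -z (the intrinsics and any distortion apply to the point x, -y, -z); pixel columns grow to the right and rows downward; lengths in mm; the calibration is good to about 2 mm. The wrist camera is an equidistant fisheye: a pixel r from the principal point sees the ray r / f radians off the axis. A picture is of the moment at which its call begins: read the wrist's pose just before it. camera_model takes no time and is no camera call.
- finish_job(): hands the job in; it is judged then, once.
The state is a dict: "time_s": time; "joints": joint angles; "dq": joint speeds; "tau": joint torques, N m; "eef_pos": TCP position; "ee_rot": TCP orientation; "force": force on the tool from outside, world axes, zero at the start; "wrist_torque": the same for the moment, N m; "grip_width": opening from 0.0 (shut) to 1.0 (fully open); "grip_force": force on a finger pad.
Only numpy, scipy, OpenCV 4.12 (cv2) and the standard library are available. Lean on these libraries where they do the work, as an engineer would, in place of code of your own. Each camera call takes 0.05 s, during which the arm holds its last target. There are 200 camera calls.

## Working session

There is one attempt and no reset: what is moved stays moved. The work goes in short steps, Python scripts to look and compute and a shell command to move; the robot and the scene stay as the last step left them, time stands still between calls to the robot, and variables do not carry over. Pictures are saved under pics/ and viewed, at most 12 in all, crops included, and the job is handed in when it is done.

```bash
mkdir -p pics
python3 - <<'E'
from rig import *
import cv2,numpy as np
s=sense();print({k:np.round(v,3).tolist() for k,v in s.items()})
for n in("top","side"):
    cv2.imwrite(f"pics/{n}0.png",capture(n)); m=camera_model(n);print(n,{k:np.round(v,3).tolist() if k!='name' else v for k,v in m.items()})
print(camera_model("wrist"))
E
```

```text
{'time_s': 0.0, 'joints': [-1.56, 0.313, 1.498, -0.0, 1.331, -0.223], 'dq': [0.001, 0.002, -0.001, -0.0, 0.001, 0.001], 'tau': [0.001, -41.227, -25.974, -0.0, 0.004, -0.0], 'eef_pos': [121.619, -510.461, 230.725], 'ee_rot': [-0.001, 0.993, 0.117, 0.0], 'force': [0.226, -0.199, -0.499], 'wrist_torque': [0.028, 0.0, -0.016], 'grip_force': 0.0, 'grip_width': 1.002}
top {'fx': 433.407, 'fy': 433.407, 'cx': 277.741, 'cy': 204.401, 'world_from_camera': [[0.03, 0.982, -0.186, 450.928], [-0.999, 0.027, -0.018, 52.93], [-0.013, 0.187, 0.982, 837.192], [0.0, 0.0, 0.0, 1.0]]}
side {'fx': 494.022, 'fy': 494.022, 'cx': 278.973, 'cy': 208.112, 'world_from_camera': [[-0.736, 0.428, -0.525, 120.868], [-0.677, -0.465, 0.57, 587.76], [0.0, 0.775, 0.632, 625.062], [0.0, 0.0, 0.0, 1.0]]}
{'fx': 325.19226210127806, 'fy': 325.19226210127806, 'cx': 280.6283061404785, 'cy': 209.78438790175977, 'T_tool_cam': array([[-3.09400271e-04,  9.54685508e-01,  2.97616338e-01,
         7.68799781e+01],
       [ 9.99999785e-01,  4.67509322e-04, -4.60069401e-04,
         1.78709483e-01],
       [-5.78360003e-04,  2.97616131e-01, -9.54685448e-01,
        -1.42077826e+02],
       [ 0.00000000e+00,  0.00000000e+00,  0.00000000e+00,
         1.00000000e+00]])}
```

View pics/top0.png

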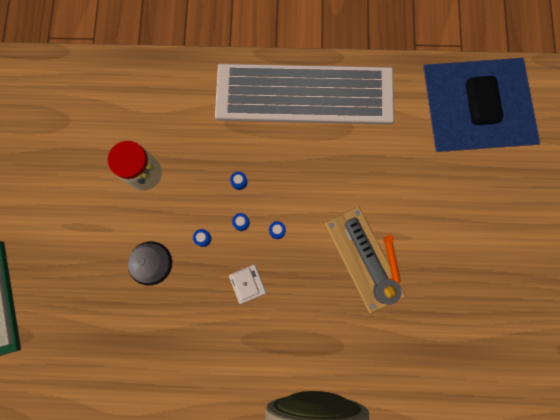

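View pics/side0.png

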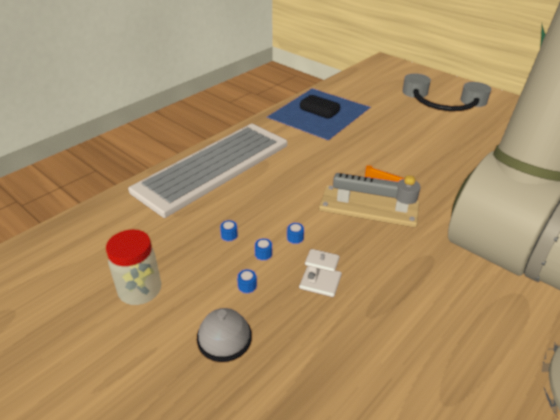

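```bash
cat > h.py <<'E'
from rig import *
import cv2,numpy as np
def ray(n,u,v):
    m=camera_model(n);T=np.array(m["world_from_camera"]);d=T[:3,:3]@np.array([(u-m["cx"])/m["fx"],-(v-m["cy"])/m["fy"],-1]);return T[:3,3],d/np.linalg.norm(d)
def onz(n,u,v,z):
    o,d=ray(n,u,v);return o+d*(z-o[2])/d[2]
def tri(a,b):
    (o,d),(p,e)=ray("top",*a),ray("side",*b)
    t=np.linalg.lstsq(np.c_[d,-e],p-o,rcond=None)[0];x,y=o+d*t[0],p+e*t[1];return (x+y)/2,np.linalg.norm(x-y)
def blobs(im,lo,hi,amin=20):
    m=cv2.inRange(cv2.cvtColor(im,cv2.COLOR_BGR2HSV),np.array(lo),np.array(hi))
    n,l,s,c=cv2.connectedComponentsWithStats(m)
    return [(c[i].round(1).tolist(),s[i].tolist()) for i in range(1,n) if s[i,4]>=amin],l
E
python3 - <<'E'
from h import *
for n in("top","side"):
    im=cv2.imread(f"pics/{n}0.png")
    for nm,lo,hi in(("blue",(110,180,80),(130,255,255)),("orange",(5,220,150),(15,255,255)),("brass",(16,170,110),(28,255,255))):
        for c,s in blobs(im,lo,hi)[0]: print(n,nm,c,s,onz(n,*c,{"blue":15,"orange":60,"brass":82}[nm]).round(1))
top=cv2.imread("pics/top0.png");side=cv2.imread("pics/side0.png")
a=cv2.resize(top[150:320,180:420],None,fx=3.2,fy=3.2,interpolation=2)[:, :768]
cv2.imwrite("pics/crop1.png",a)
b=cv2.resize(side[150:310,205:435],None,fx=3.4,fy=3.4,interpolation=2);cv2.imwrite("pics/crop2.png",b)
E
```

```text
top blue [234.1, 175.3] [231, 172, 9, 10, 23] [662.6 155.6  15. ]
top blue [236.4, 222.3] [233, 214, 11, 16, 37] [569.8 146.6  15. ]
top blue [274.5, 226.7] [270, 222, 14, 13, 37] [563.4  73.3  15. ]
top blue [200.7, 233.7] [194, 230, 16, 11, 34] [545.9 213.8  15. ]
top orange [391.1, 256.9] [383, 235, 17, 47, 331] [ 509.  -136.9   60. ]
top brass [389.2, 291.5] [384, 286, 11, 12, 101] [ 448.5 -127.2   82. ]
side brass [379.6, 173.9] [366, 166, 34, 14, 214] [ 500.6 -107.    82. ]
side brass [409.4, 179.5] [405, 177, 9, 7, 40] [ 449.4 -129.5   82. ]
```

View pics/crop1.png

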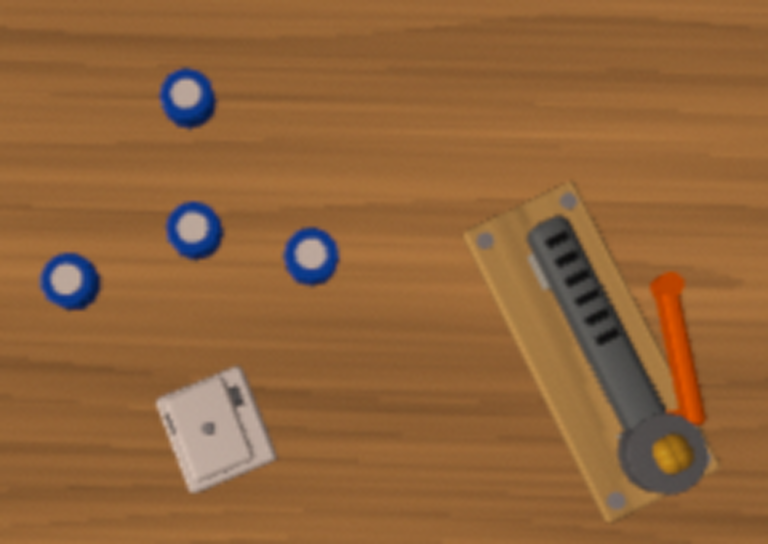

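View pics/crop2.png

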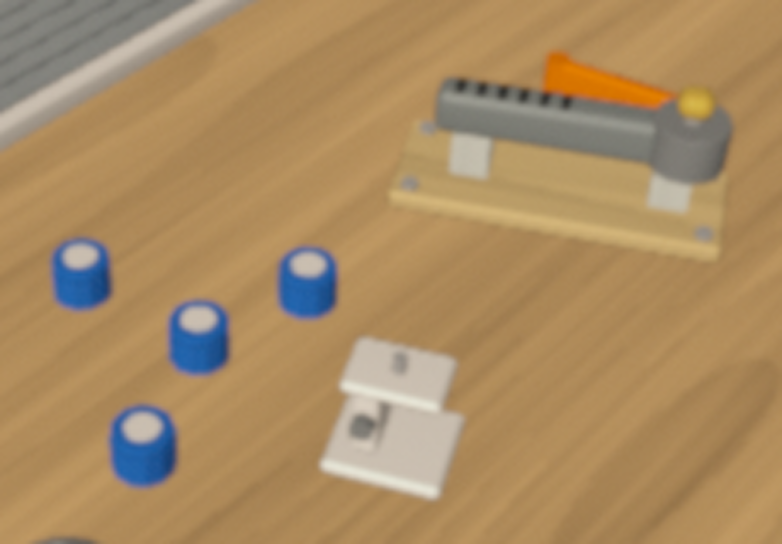

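Four look-alike blue caps in the top view, at (238,179), (240,222), (277,229) and (202,238). The first lies highest in the picture, about 670 mm from the base against under 600 for the others, so it is the one meant; the crops confirm all four stand mouth down. The brass stud is at (389,291) top and (409,179.5) side, and the trigger blade lies to its upper left, ending near (388,239).

Run:
```python
from h import *
top=cv2.imread("pics/top0.png");side=cv2.imread("pics/side0.png")
def cen(im,u,v,r=8):
    h=cv2.cvtColor(im,cv2.COLOR_BGR2HSV)[v-r:v+r,u-r:u+r];m=(h[...,1]<70)&(h[...,2]>140);y,x=np.nonzero(m);return x.mean()+u-r,y.mean()+v-r,m.sum()
c=lambda u,v,o,k:(u/k+o[0]-.35,v/k+o[1]-.35)
tp=[(238,179),(240,222),(277,229),(202,238)];sp=[(228,225),(263,243),(295,228),(247,276)]
for a,b in zip(tp,sp):
    A=cen(top,*a);B=cen(side,*b);p,e=tri(A[:2],B[:2]);print(np.round(A,1),np.round(B,1),"cap tri",p.round(1),round(e,1),"top@25",onz("top",*A[:2],25).round(1),"side@25",onz("side",*B[:2],25).round(1),"reach",np.hypot(*p[:2]).round())
print("stud",tri((389.2,291.5),(409.4,179.5)))
scr=[(485,241),(568,201),(616,500)]
S=[onz("top",*c(*q,(180,150),3.2),12) for q in scr];print("screws",np.round(S,1))
d=S[0]-S[2];print("yaw grip deg",np.degrees(np.arctan2(d[1],d[0])))
# nose top at z70 and trigger round end z66
print("nose",onz("top",*c(663,453,(180,150),3.2),70).round(1),"end",onz("top",*c(668,287,(180,150),3.2),66).round(1),"side end",onz("side",*c(557,62,(205,150),3.4),66).round(1))
print("grip tip",onz("top",*c(548,226,(180,150),3.2),68).round(1))
```

```text
[237.6 178.6  68. ] [227.8 224.6  78. ] cap tri [653.6 147.3  26.9] 1.1 top@25 [653.6 147.2  25. ] side@25 [655.8 146.2  25. ] reach 670.0
[239.7 220.6  74. ] [262.5 242.8  85. ] cap tri [572.  139.5  27.5] 1.4 top@25 [571.8 139.3  25. ] side@25 [574.5 137.8  25. ] reach 589.0
[276.8 228.9  73. ] [295.2 226.5  83. ] cap tri [557.9  68.8  28.4] 0.8 top@25 [558.   68.6  25. ] side@25 [560.8  66.   25. ] reach 562.0
[200.3 236.9  72. ] [246.6 274.6  97. ] cap tri [538.7 211.9  27.5] 0.5 top@25 [538.8 212.3  25. ] side@25 [540.6 210.5  25. ] reach 579.0
stud (array([ 448.37910926, -126.82429316,   83.93228947]), np.float64(0.39602391846014207))
screws [[ 570.2  -35.3   12. ]
 [ 595.9  -85.    12. ]
 [ 421.2 -112.    12. ]]
yaw grip deg 27.228065760916323
nose [ 448.9 -126.    70. ] end [ 539.5 -131.2   66. ] side end [ 539.6 -129.9   66. ]
grip tip [571.6 -64.4  68. ]
```

```bash
cat >> h.py <<'E'
from scipy.spatial.transform import Rotation as Ro
YAW=27.1; SEAT=np.array([448.5,-126.5,70])
def ctl(x,y,z,seat=SEAT,yaw=YAW):  # controller xy relative to the pivot
    a=np.radians(yaw);return np.array([seat[0]+np.cos(a)*x-np.sin(a)*y,seat[1]+np.sin(a)*x+np.cos(a)*y,z])
def goto(p,yaw=YAW):
    s=sense();q=np.array(s["ee_rot"]);R=Ro.from_quat(np.r_[q[1:],q[0]])
    a=np.radians(yaw);G=Ro.from_matrix(np.array([[np.cos(a),np.sin(a),0],[np.sin(a),-np.cos(a),0],[0,0,-1]]))
    print("t",round(s["time_s"],2),"tcp",np.round(s["eef_pos"],1),"F",np.round(s["force"],1),"grip",round(s["grip_width"]*85.4,1),round(s["grip_force"],1))
    print("turn units",np.round((R.inv()*G).as_rotvec(degrees=True)/8,2),"then shift units",np.round(G.inv().apply(np.array(p)-s["eef_pos"])/25,2))
E
python3 -m crank '[[[1,0,0,0,0,-1,85],[1,0,0,0,0,-0.7,85],[1,-0.4,0,0,0,0,85],[1,-0.4,0,0,0,0,85],[1,-0.4,0,0,0,0,85],[1,-0.4,0,0,0,0,85],[1,-0.4,0,0,0,0,85],[1,-0.4,0,0,0,0,85]]]' 25
python3 -c "
from h import *
goto(ctl(55,-7,110))"
```

```text
time_s: 0.9
eef_pos: [276.2, -373.2, 231.0]
ee_rot: [-0.0, 0.972, 0.233, -0.0]
force: [0.5, -1.0, 0.2]
grip_width: 0.996
grip_force: 0.0
t 0.9 tcp [ 276.2 -373.2  231. ] F [ 0.5 -1.   0.2] grip 85.0 0.0
turn units [-0.   -0.   -0.01] then shift units [12.83 -5.37  4.84]
```

```bash
python3 -m crank '[[[1,-0.4,0,0,0,0,85],[1,-0.4,0,0,0,0,85],[1,-0.4,0,0,0,0,85],[1,-0.4,0,0,0,0,85],[1,-0.4,0,0,0,0,85],[1,-0.4,0,0,0,0,85],[1,-0.4,0,0,0,0,85],[1,-0.4,0,0,0,0,85]]]' >/dev/null
python3 -m crank '[[[1,-0.4,0,0,0,0,85],[1,-0.4,0.4,0,0,0,85],[1,-0.4,0.4,0,0,0,85],[1,-0.4,0.4,0,0,0,85],[0.5,-0.3,0.4,0,0,0,85],[0,-0.1,0.4,0,0,0,85],[0,0,0,0,0,0,85],[0,0,0,0,0,0,85]]]' >/dev/null
cat >> h.py <<'E'
def wray(u,v,s):
    m=camera_model("wrist");x,y=u-m["cx"],v-m["cy"];r=np.hypot(x,y);t=r/m["fx"];d=np.array([np.sin(t)*x/r,-np.sin(t)*y/r,-np.cos(t)])
    q=np.array(s["ee_rot"]);R=Ro.from_quat(np.r_[q[1:],q[0]]).as_matrix();T=m["T_tool_cam"]
    return R@T[:3,3]+s["eef_pos"],R@T[:3,:3]@d
def wonz(u,v,z,s):
    o,d=wray(u,v,s);return o+d*(z-o[2])/d[2]
E
python3 - <<'E'
from h import *
goto(ctl(55,-7,110))
s=sense();im=capture("wrist");cv2.imwrite("pics/w1.png",im)
for nm,lo,hi in(("orange",(5,220,100),(15,255,255)),("brass",(18,150,90),(30,255,255))):
    for c,st in blobs(im,lo,hi,80)[0]: print(nm,c,st,wonz(*c,82 if nm=="brass" else 66,s).round(1))
print("exp seat",SEAT)
E
```

```text
t 2.5 tcp [ 494.6 -117.3  181.4] F [-0.   0.2  0.4] grip 85.2 0.0
turn units [ 0.    0.   -0.02] then shift units [ 0.39 -0.23  2.86]
brass [270.2, 264.0] [260, 254, 20, 21, 227] [ 450.2 -130.7   82. ]
exp seat [ 448.5 -126.5   70. ]
```

View pics/w1.png

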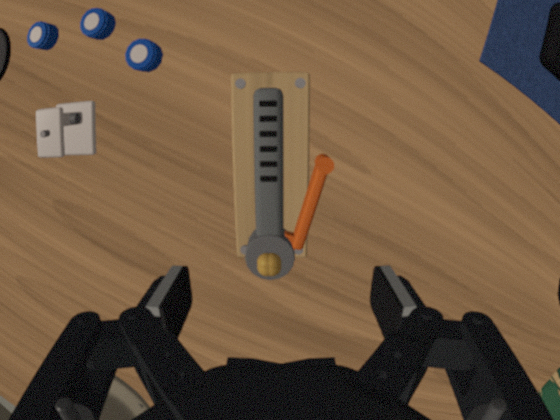

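The wrist view shows the grip upright in the picture (yaw confirmed), with the stud at (268,262) and the trigger's end at (323,163). I'll move in closer and measure again.

```bash
python3 -m crank '[[[0.4,-0.2,0.8,0,0,0,85],[0,0,0.8,0,0,0,85],[0,0,0.8,0,0,0,85],[0,0,0,0,0,0,85],[0,0,0,0,0,0,85],[0,0,0,0,0,0,85],[0,0,0,0,0,0,85],[0,0,0,0,0,0,85]]]' >/dev/null
python3 - <<'E'
from h import *
goto(ctl(55,-7,110))
s=sense();im=capture("wrist");cv2.imwrite("pics/w2.png",im)
for nm,lo,hi in(("orange",(3,200,100),(13,255,255)),("brass",(18,150,80),(30,255,255))):
    for c,st in blobs(im,lo,hi,80)[0]: print(nm,c,st,wonz(*c,82 if nm=="brass" else 66,s).round(1))
E
```

```text
t 3.35 tcp [ 501.9 -107.7  122. ] F [-0.7 -0.6 -0.1] grip 85.2 0.0
turn units [ 0.01 -0.01 -0.01] then shift units [-0.04 -0.03  0.48]
orange [341.3, 192.0] [332, 182, 18, 25, 120] [ 543.6 -130.3   66. ]
orange [329.1, 242.5] [323, 232, 13, 22, 81] [ 509.9 -140.5   66. ]
brass [275.0, 316.4] [261, 304, 27, 26, 356] [ 450.6 -130.1   82. ]
```

View pics/w2.png

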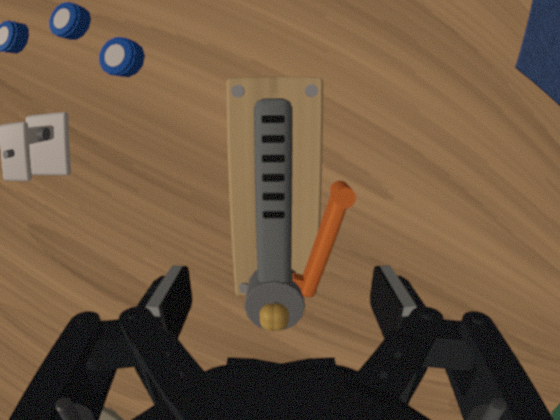

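Run:
```python
from h import *
s=sense()
def loc(p): 
    a=np.radians(YAW);d=p[:2]-SEAT[:2];return np.round([np.cos(a)*d[0]+np.sin(a)*d[1],-np.sin(a)*d[0]+np.cos(a)*d[1]],1)
for nm,u,v,z in(("scrL",238,90,12),("scrR",312,90,12),("gripL",255.5,230,68),("gripR",292,230,68),("gripLfar",255,120,68),("gripRfar",290.5,120,68),("stud",274,317,83),("noseL",246,302,70),("noseR",304,302,70),("trigend",343,196,66)): print(nm,wonz(u,v,z,s).round(1),"local",loc(wonz(u,v,z,s)))
print("tcp",loc(s["eef_pos"]))
for q in [(485,241),(568,201),(616,500)]: print("top scr",loc(onz("top",q[0]/3.2+179.65,q[1]/3.2+149.65,12)))
print("top stud",loc(onz("top",389.2,291.5,83)),"side stud",loc(onz("side",409.4,179.5,83)))
```

```text
scrL [571.2 -36.5  12. ] local [150.2  24.2]
scrR [596.6 -86.9  12. ] local [149.8 -32.2]
gripL [496.6 -92.7  68. ] local [58.2  8.2]
gripR [ 507.3 -113.7   68. ] local [ 58.2 -15.4]
gripLfar [559.2 -61.9  68. ] local [127.9   7.1]
gripRfar [568.7 -80.8  68. ] local [127.8 -14.1]
stud [ 450.5 -129.3   83. ] local [ 0.5 -3.4]
noseL [ 444.5 -109.9   70. ] local [ 4.1 16.6]
noseR [ 463.3 -146.4   70. ] local [  4.1 -24.5]
trigend [ 541.8 -132.5   66. ] local [ 80.3 -47.9]
tcp [56.1 -7.6]
top scr [149.9  25.7]
top scr [150.1 -30.2]
top scr [-17.7  25.4]
top stud [-0.2 -0.4] side stud [-0.5 -1.6]
```

```bash
sed -i 's/SEAT=np.array(.*/SEAT=np.array([449.5,-128.5,70])/' h.py
python3 -c "
from h import *
goto(ctl(55,-7,33))"
```

```text
t 3.4 tcp [ 501.9 -107.7  121.8] F [0.8 0.3 0.1] grip 84.7 0.0
turn units [ 0.   -0.   -0.01] then shift units [-0.04  0.07  3.55]
```

```bash
python3 -m crank '[[[0,0.07,0.7,0,0,0,85],[0,0,0.7,0,0,0,85],[0,0,0.7,0,0,0,85],[0,0,0.7,0,0,0,85],[0,0,0.75,0,0,0,85],[0,0,0,0,0,0,70],[0,0,0,0,0,0,60],[0,0,0,0,0,0,54]]]' 20
python3 -m crank '[[[0,0,0,0,0,0,50],[0,0,0,0,0,0,48],[0,0,0,0,0,0,46],[0,0,0,0,0,0,44],[0,0,0,0,0,0,43],[0,0,0,0,0,0,42],[0,0,0,0,0,0,42],[0,0,0,0,0,0,42]]]'
python3 -c "
from h import *
goto(ctl(55,-7,33))"
```

```text
time_s: 4.2
eef_pos: [504.0, -110.0, 34.2]
ee_rot: [0.001, 0.972, 0.233, 0.002]
force: [4.6, -2.9, 0.9]
grip_width: 0.634
grip_force: 2.3
time_s: 5.0
eef_pos: [504.3, -110.1, 34.4]
ee_rot: [0.002, 0.972, 0.233, 0.002]
force: [5.6, -3.5, 2.2]
grip_width: 0.489
grip_force: 2.7
t 5.0 tcp [ 504.3 -110.1   34.4] F [ 5.6 -3.5  2.2] grip 41.8 2.7
turn units [ 0.03 -0.02 -0.01] then shift units [-0.09 -0.06  0.06]
```

```bash
python3 -m crank '[[[0,0,0,0,0,0,41],[0,0,0,0,0,0,40],[0,0,0,0,0,0,39],[0,0,0,0,0,0,38],[0,0,0,0,0,0,37],[0,0,0,0,0,0,36],[0,0,0,0,0,0,34],[0,0,0,0,0,0,34]]]'
python3 - <<'E'
from h import *
goto(ctl(55,-7,33))
s=sense();im=capture("wrist");cv2.imwrite("pics/w3.png",im)
E
```

```text
time_s: 5.8
eef_pos: [503.9, -109.2, 34.5]
ee_rot: [0.001, 0.972, 0.234, 0.002]
force: [3.9, 1.9, 7.7]
grip_width: 0.441
grip_force: 19.7
t 5.8 tcp [ 503.9 -109.2   34.5] F [3.9 1.9 7.7] grip 37.6 19.7
turn units [ 0.02 -0.02 -0.01] then shift units [-0.09 -0.03  0.06]
```

View pics/w3.png

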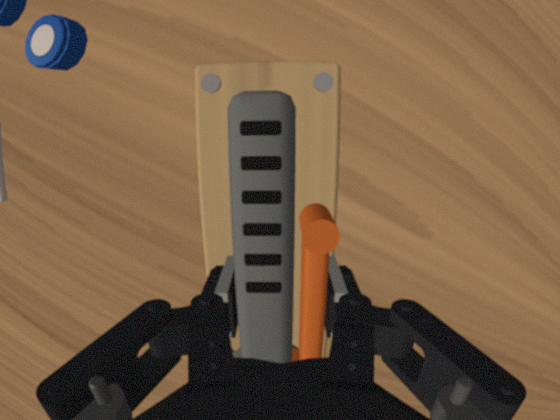

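The trigger blade lies parallel to the grip, with its end at (319,230) and a thin gap to the bar. The opening stopped at 37.6 mm (38 expected) with the full grip force, so it is fully in. Next: let go and check that it springs back.

```bash
sed -i 's/SEAT=np.array(.*/SEAT=np.array([449.8,-129.1,70])/' h.py
python3 -m crank '[[[0,0,0,0,0,0,34],[0,0,0,0,0,0,42],[0,0,0,0,0,0,50],[0,0,0,0,0,0,60],[0,0,0,0,0,0,75],[0,0,0,0,0,0,85],[0,0,0,0,0,0,85],[0,0,-0.5,0,0,0,85]]]'
python3 -m crank '[[[0,0,-0.7,0,0,0,85],[0,0,-0.8,0,0,0,85],[0,0,-0.8,0,0,0,85],[0,0,-0.8,0,0,0,85],[0,0,-0.8,0,0,0,85],[0,0,-0.6,0,0,0,85],[0,0,0,0,0,0,85],[0,0,0,0,0,0,85]]]' >/dev/null
python3 - <<'E'
from h import *
im=capture("top");cv2.imwrite("pics/t2.png",im)
s=sense();im=capture("wrist");cv2.imwrite("pics/w4.png",im)
for c,st in blobs(im,(3,200,100),(13,255,255),50)[0]: print(c,st,wonz(*c,66,s).round(1))
b,_=blobs(im,(18,150,80),(30,255,255),80);print(b,[wonz(*c[0],83,s).round(1) for c in b],"rest end was ~541,-132")
goto([654.5,146.8,60])
E
```

```text
time_s: 6.65
eef_pos: [501.6, -108.5, 44.3]
ee_rot: [-0.001, 0.972, 0.233, -0.001]
force: [-0.1, -0.1, 0.5]
grip_width: 0.992
grip_force: 0.0
[332.1, 181.0] [323, 172, 20, 19, 127] [ 543.  -131.2   66. ]
[321.9, 220.8] [315, 209, 14, 23, 77] [ 512.4 -139.5   66. ]
[310.0, 256.2] [302, 240, 16, 32, 107] [ 482.1 -145.7   66. ]
[([274.6, 289.9], [262, 279, 24, 23, 291])] [array([ 450.9, -130.2,   83. ])] rest end was ~541,-132
t 7.55 tcp [ 502.1 -108.9  156.8] F [-0.  -0.  -0.9] grip 84.6 0.0
turn units [-0.01  0.01 -0.01] then shift units [10.09 -6.33  3.87]
```

The trigger is back at its rest position, so I'll go to the cap.

```bash
python3 -m crank '[[[1,-0.6,0,0,0,0,60],[1,-0.6,0,0,0,0,60],[1,-0.6,0,0,0,0,60],[1,-0.6,0,0,0,0,60],[1,-0.6,0,0,0,0,60],[1,-0.6,0,0,0,0,60],[1,-0.6,0,0,0,0,60],[1,-0.6,0,0,0,0,60]]]' >/dev/null
python3 -m crank '[[[1,-0.7,0.4,0,0,0,60],[1,-0.7,0.5,0,0,0,60],[0,0,0.5,0,0,0,60],[0,0,0.5,0,0,0,60],[0,0,0,0,0,0,60],[0,0,0,0,0,0,60],[0,0,0,0,0,0,60],[0,0,0,0,0,0,60]]]' >/dev/null
python3 - <<'E'
from h import *
s=sense();im=capture("wrist");cv2.imwrite("pics/w5.png",im)
b,_=blobs(im,(0,0,140),(180,80,255),60)
for c,st in b: print("white",c,st,wonz(*c,25,s).round(1))
for c,st in blobs(im,(105,150,50),(130,255,255),100)[0]: print("blue",c,st,wonz(*c,13,s).round(1))
goto([654.5,146.8,60])
E
```

```text
white [410.3, 86.8] [289, 0, 271, 218, 6293] [786.3 102.7  25. ]
white [463.4, 67.8] [366, 0, 194, 155, 636] [825.3  71.   25. ]
white [484.6, 57.3] [410, 0, 150, 129, 391] [845.7  57.8  25. ]
white [502.7, 47.1] [446, 0, 114, 104, 215] [865.9  45.9  25. ]
white [520.3, 35.9] [477, 0, 83, 80, 628] [888.7  33.7  25. ]
white [274.6, 216.1] [263, 205, 24, 23, 427] [654.2 145.9  25. ]
white [149.4, 294.4] [141, 286, 18, 17, 234] [539.8 211.3  25. ]
white [239.2, 302.6] [229, 294, 21, 18, 282] [572.5 138.3  25. ]
white [305.1, 342.6] [296, 336, 19, 15, 221] [558.8  67.7  25. ]
white [409.4, 382.6] [404, 369, 12, 29, 181] [549.9 -67.3  25. ]
blue [274.9, 208.5] [255, 189, 41, 46, 881] [656.2 146.9  13. ]
blue [156.1, 283.6] [136, 267, 38, 41, 766] [545.1 210.6  13. ]
blue [241.5, 290.7] [223, 274, 36, 42, 826] [576.9 139.5  13. ]
blue [303.6, 330.1] [288, 315, 34, 39, 743] [563.2  70.9  13. ]
t 9.2 tcp [655.1 142.1 110.8] F [-0.7  0.3  0.1] grip 60.1 0.0
turn units [ 0.   -0.01 -0.02] then shift units [ 0.06 -0.18  2.03]
```

View pics/w5.png

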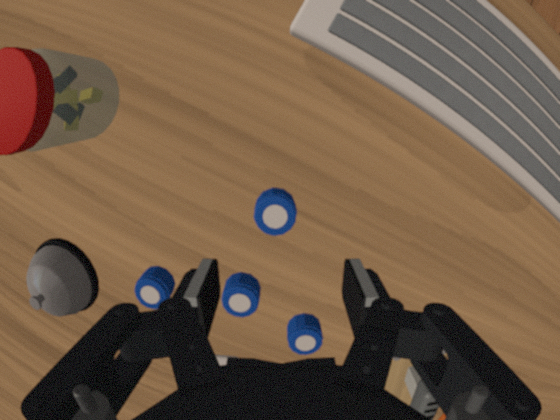

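The cap meant is at (275,212), between the fingers, with nothing near it. Descending to grasp.

```bash
python3 -m crank '[[[0,-0.17,0.7,0,0,0,60],[0,0,0.8,0,0,0,60],[0,0,0.8,0,0,0,60],[0,0,0.8,0,0,0,60],[0,0,0.7,0,0,0,60],[0,0,0.5,0,0,0,60],[0,0,0,0,0,0,60],[0,0,0,0,0,0,60]]]' 60
python3 -m crank '[[[0,0,0,0,0,0,45],[0,0,0,0,0,0,38],[0,0,0,0,0,0,30],[0,0,0,0,0,0,24],[0,0,0,0,0,0,20],[0,0,0,0,0,0,20],[0,0,0,0,0,0,20],[0,0,0,0,0,0,20]]]'
```

```text
time_s: 10.0
eef_pos: [653.4, 146.2, 3.3]
ee_rot: [0.0, 0.972, 0.233, 0.0]
force: [0.3, 0.1, 1.0]
grip_width: 0.701
grip_force: 0.0
time_s: 10.8
eef_pos: [653.5, 146.3, 3.7]
ee_rot: [0.0, 0.972, 0.233, 0.001]
force: [-1.3, -0.1, 6.0]
grip_width: 0.358
grip_force: 59.0
```

```bash
python3 -m crank '[[[0,0,-0.5,0,0,0,20],[0,0,-0.8,0,0,0,20],[0,0,-0.8,0,0,0,20],[0,0,-0.8,0,0,0,20],[0,0,-0.8,0,0,0,20],[0,0,-0.8,0,0,0,20],[0,0,-0.5,0,0,0,20],[0,0,0,0,0,0,20]]]'
python3 - <<'E'
from h import *
s=sense();im=capture("wrist");cv2.imwrite("pics/w6.png",im)
z0=s["eef_pos"][2]-3.5
for c,st in blobs(im,(0,0,120),(180,80,255),60)[0]:
    if 180<c[0]<380 and c[1]>200:
        p=wonz(*c,z0+25,s);print("white",c,st,(p-s["eef_pos"]).round(1), "in tool x,y:",np.round(Ro.from_euler('z',-YAW,degrees=True).apply(p-s["eef_pos"]),1))
goto(ctl(0,0,135))
E
```

```text
time_s: 11.6
eef_pos: [653.7, 146.3, 129.8]
ee_rot: [0.0, 0.972, 0.233, 0.002]
force: [0.8, -0.5, -0.5]
grip_width: 0.359
grip_force: 59.4
white [280.7, 294.2] [260, 276, 43, 37, 1236] [ 0.9  0.  21.5] in tool x,y: [ 0.8 -0.4 21.5]
white [308.0, 330.7] [299, 323, 19, 16, 247] [-11.7 -20.6  21.5] in tool x,y: [-19.8 -13.   21.5]
white [240.4, 351.8] [238, 346, 7, 12, 63] [-38.6   2.   21.5] in tool x,y: [-33.4  19.4  21.5]
t 11.65 tcp [653.1 146.3 128.1] F [-0.   0.2 -0.4] grip 30.4 59.4
turn units [ 0.   -0.01 -0.01] then shift units [-12.26   6.1   -0.28]
```

View pics/w6.png

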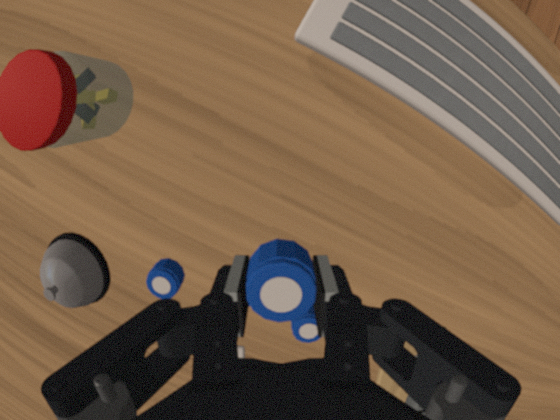

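The cap sits centred between the pads, with its top disc at (281,294), and stays level. Carrying it to the stud.

```bash
python3 -m crank '[[[-1,0.5,-0.1,0,0,0,20],[-1,0.5,-0.1,0,0,0,20],[-1,0.5,-0.1,0,0,0,20],[-1,0.5,0,0,0,0,20],[-1,0.5,0,0,0,0,20],[-1,0.5,0,0,0,0,20],[-1,0.5,0,0,0,0,20],[-1,0.5,0,0,0,0,20]]]' >/dev/null
python3 -m crank '[[[-1,0.5,0,0,0,0,20],[-1,0.5,0,0,0,0,20],[-1,0.5,0,0,0,0,20],[-0.8,0.4,0,0,0,0,20],[-0.3,0.1,0,0,0,0,20],[0,0,0,0,0,0,20],[0,0,0,0,0,0,20],[0,0,0,0,0,0,20]]]' >/dev/null
python3 -c "
from h import *
goto(ctl(-0.5,-0.3,95))"
```

```text
t 13.25 tcp [ 451.9 -124.   134.8] F [0.4 1.  0. ] grip 30.3 59.4
turn units [-0.    0.   -0.01] then shift units [-0.19  0.16  1.59]
```

```bash
python3 -m crank '[[[-0.19,0.16,0,0,0,0,20],[0,0,0.5,0,0,0,20],[0,0,0.5,0,0,0,20],[0,0,0.5,0,0,0,20],[0,0,0,0,0,0,20],[0,0,0,0,0,0,20],[0,0,0,0,0,0,20],[0,0,0,0,0,0,20]]]' 80
python3 - <<'E'
from h import *
goto(ctl(-0.5,-0.3,95))
a=capture("side");t=capture("top")
f=lambda im,u,v:cv2.resize(im[v-35:v+35,u-45:u+45],(390,300),interpolation=2)
cv2.imwrite("pics/c7.png",np.hstack([f(a,409,175),f(t,388,285)]))
E
```

```text
time_s: 14.05
eef_pos: [449.4, -130.6, 98.1]
ee_rot: [0.0, 0.972, 0.233, 0.0]
force: [1.2, -0.6, 0.0]
grip_width: 0.35
grip_force: 80.2
t 14.05 tcp [ 449.4 -130.6   98.1] F [ 1.2 -0.6  0. ] grip 29.9 80.2
turn units [ 0.01 -0.   -0.01] then shift units [ 0.02 -0.03  0.12]
```

View pics/c7.png

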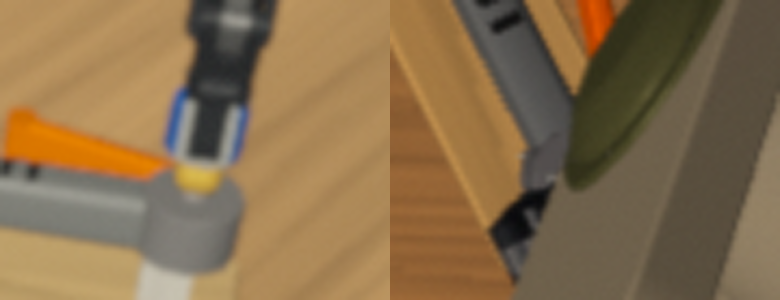

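Side crop: the cap (207,125) stands right above the brass ball (198,180). The small sideways offset is what perspective gives for 24 mm of height. Pressing down in stages.

```bash
python3 -m crank '[[[0,0,0.15,0,0,0,20],[0,0,0.15,0,0,0,20],[0,0,0.1,0,0,0,20],[0,0,0,0,0,0,20],[0,0,0,0,0,0,20],[0,0,0,0,0,0,20],[0,0,0,0,0,0,20],[0,0,0,0,0,0,20]]]'
python3 -m crank '[[[0,0,0.1,0,0,0,20],[0,0,0.1,0,0,0,20],[0,0,0,0,0,0,20],[0,0,0,0,0,0,20],[0,0,0,0,0,0,20],[0,0,0,0,0,0,20],[0,0,0,0,0,0,20],[0,0,0,0,0,0,20]]]'
```

```text
time_s: 14.95
eef_pos: [448.8, -130.2, 87.8]
ee_rot: [-0.0, 0.972, 0.233, -0.0]
force: [-4.0, 2.3, 7.9]
grip_width: 0.346
grip_force: 81.5
time_s: 15.75
eef_pos: [448.6, -130.1, 82.2]
ee_rot: [-0.001, 0.972, 0.233, -0.001]
force: [-3.8, 2.4, -3.3]
grip_width: 0.352
grip_force: 80.0
```

```bash
python3 -m crank '[[[-0.03,-0.05,0.1,0,0,0,20],[0,0,0.1,0,0,0,20],[0,0,0.1,0,0,0,20],[0,0,0,0,0,0,20],[0,0,0,0,0,0,20],[0,0,0,0,0,0,20],[0,0,0,0,0,0,20],[0,0,0,0,0,0,20]]]'
python3 -m crank '[[[0,0,0.1,0,0,0,20],[0,0,0.1,0,0,0,20],[0,0,0,0,0,0,20],[0,0,0,0,0,0,20],[0,0,0,0,0,0,20],[0,0,0,0,0,0,20],[0,0,0,0,0,0,20],[0,0,0,0,0,0,20]]]'
```

```text
time_s: 16.55
eef_pos: [448.0, -129.7, 75.2]
ee_rot: [0.0, 0.972, 0.233, 0.0]
force: [0.2, 0.3, -1.5]
grip_width: 0.353
grip_force: 80.3
time_s: 17.35
eef_pos: [448.3, -129.9, 73.5]
ee_rot: [0.001, 0.972, 0.234, 0.0]
force: [-17.0, 7.3, 46.7]
grip_width: 0.349
grip_force: 86.3
```

Seated at exactly the expected height, but 47 N is more than needed, so I'll ease it to about 28 N.

```bash
python3 -m crank '[[[-0.02,-0.02,-0.05,0,0,0,20],[0,0,0,0,0,0,20],[0,0,0,0,0,0,20],[0,0,0,0,0,0,20],[0,0,0,0,0,0,20],[0,0,0,0,0,0,20],[0,0,0,0,0,0,20],[0,0,0,0,0,0,20]]]'
python3 - <<'E'
from h import *
a=capture("side");w=capture("wrist");goto(ctl(0,0,73.5))
cv2.imwrite("pics/c8.png",np.hstack([cv2.resize(a[140:210,355:445],(390,300),interpolation=2),cv2.resize(w,(400,300))]))
E
```

```text
time_s: 18.15
eef_pos: [448.2, -129.9, 73.7]
ee_rot: [0.001, 0.972, 0.234, 0.001]
force: [-6.3, 3.8, 27.7]
grip_width: 0.352
grip_force: 83.7
t 18.25 tcp [ 448.2 -129.8   73.6] F [-6.6  3.8 27.5] grip 29.8 83.7
turn units [ 0.02 -0.01 -0.01] then shift units [0.07 0.   0.01]
```

View pics/c8.png

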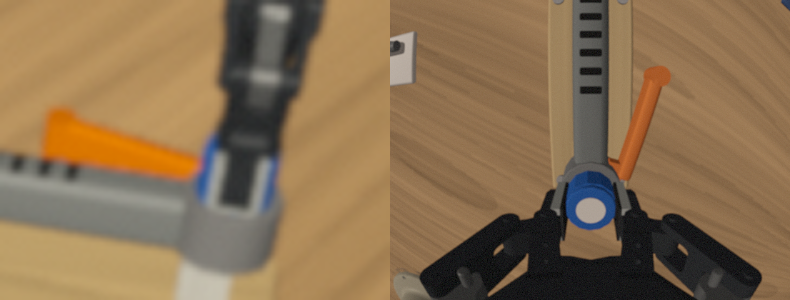

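The cap is flush on the nose (side crop 240,175), no brass shows, the trigger is out at rest, and the arm still presses with 28 N. Handing in.

```bash
python3 -c "
from rig import *
print(finish_job())"
```

```text
the job is handed in; nothing more can be done
None
```

I squeezed the trigger fully in and it sprang back to rest. The farthest cap then clicked home on the stud, and I handed the job in at about 18 s with the arm still pushing down at about 28 N.

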